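# Take the lens off the bench camera

## Robot

A 6-joint arm with a two-finger parallel gripper is mounted at the origin on the work surface. World frame = base frame: x ahead of the robot, y to its left, z up, the work surface at z = 0. Lengths are in m, angles in rad, forces in N, time in s.
With the tool pointing down it reaches from about 0.3 to 0.85 m from the base axis. Payload 5.4 kg.
Tool frame: the origin (TCP) lies midway between the tips of the shut fingers; the grasp point (between the pads) lies 19 mm behind it (manip.tcp_to_grasp is the distance from the TCP to the grasp point, in m); z points along the fingers, x is the direction in which the jaws open and shut, and the axes are right-handed (so a half turn about z gives the same grasp; the last joint's range is limited). The gripper opens to 85 mm and grips with 20 to 120 N. Pads are 22 mm wide; open, the fingers measure 114 mm over their backs; the gripper's body (76 mm by 85 mm) begins 54 mm behind the grasp point. The pads swing forward as they close: fully open they stand 13 mm farther back than shut.
Start: joints at [-1.495, 0.158, 1.597, -0, 1.386, -0.21], TCP at [0.162, -0.552, 0.231] pointing down, gripper open.
Joint ranges: [-2.91, 2.91], [-0.94, 2.29], [0.18, 2.7], [-1.29, 4.43], [0.17, 2.64], [-3, 3]. Speed limits (rad/s): [2.57, 2.57, 3.14, 3.14, 3.14, 3.14].

## Interface

Orientations are given as [roll, pitch, yaw] about the fixed x, y, z axes, in that order (R = Rz(yaw) Ry(pitch) Rx(roll)).
In Python, from workcell import manip gives the robot as it stands.
- The arm moves only by the tool servo_tool, never from a script. Its argument "increments" is a list of rows, each a list of 4 numbers: the shift along the tool's x, y, z in m, then the turn about the tool's z in degrees. In form: [[dx, dy, dz, roll], ...]. A call has 1 to 20 rows; each row shifts and turns the commanded pose from where the row before left it, along the tool's axes as they then stand; what a row does not reach is not made up. A row lasts 1/8 s, in which the tool goes at most 62.5 mm and 10.7 degrees, less where a joint would pass 70% of its speed; a pose out of reach is approached as far as the arm can. A call with a gripper value outside its range is refused whole. "gripper" is the finger opening in m, from 0 to 0.0854, set as the call begins (left out, the last holds). The fingers move at their own pace and stop on an object; "newtons" is the grip in N (left out, the last holds). Time passes only in rows, so rows that do not move let the fingers close. It gives the time, the measured TCP pose, the force and the opening at its end, in the units of the state.
- manip.observe(): the state, without advancing time (a new reading comes with each control period).
- manip.camera(name): name is "scene" or "top"; returns the picture (384x512x3 uint8, red, green, blue); there is no depth.
- manip.get_calibration(name): a dict with "intrinsics" (3x3 intrinsics, pixels), "origin" and "rotation" of the camera in the world. Camera axes: x right, y up, looking along -z (the intrinsics and any distortion apply to the point x, -y, -z); pixel columns grow to the right and rows downward; lengths in m; the calibration is good to about 2 mm. A picture is of the moment at which its call begins. get_calibration takes no time and is no camera call.
- manip.sign_off(): hands the job in, once; it reports no verdict.
Trained networks look in the newest picture that a camera, given by its name, has taken for a name from the list of things; names that differ only in an ending like _2 or _b are one class to them, and where a whole thing is asked for, a point or a joint stands for the part that bears it (a point fixed in the world has none). Each returns a list of dicts, best first, with "conf" (0 to 1); they miss things now and then, are a little off and sometimes report something else, mostly with a low value. They report only what shows in the picture. A call takes as long as a camera call. They do not tell look-alikes from the thing itself.
- manip.regions_of(camera, thing): "mask" (384x512 bool, what is visible of it) and "box" ([left, top, right, bottom] in pixels, round what is visible of it).
- manip.place_of(camera, thing): "centre" ([column, row] in pixels: a listed point, or the origin of a listed thing).
The state is a dict: "time_s": time; "joint_pos": joint angles; "qd": joint speeds; "tau": joint torques, N m; "eef_pos": TCP position; "tool_rot": TCP orientation; "wrist_force": force on the tool from outside, world axes, zero at the start; "torque": the same for the moment, N m; "width": finger opening in m.
Only numpy, scipy, OpenCV 4.12 (cv2) and the standard library are available. Lean on these libraries where they do the work, as an engineer would, in place of code of your own. Each camera call takes 0.05 s, during which the arm holds its last target. There are 200 camera calls.

## Task

Take the lens off the camera that lies on its back in its cradle: with one fingertip push the release button beside the mount right in and keep it in while the same grip starts to turn the lens, turn the lens anticlockwise about a quarter turn until you feel its stop, lift it straight off, and stand it squarely, mount down, in its open rear cap on the bench. It is a delicate instrument: feel your way, press the button no harder than it needs, never wrench the lens against the lock or the stop nor pull while it is still hooked, do not tip it over, and leave the tape, the screwdriver and the knife where they lie.

Things in the scene. Friction and masses are not known exactly. Their poses are not given: they have to be found in the camera images.
- lens: The lens: round black barrel, 60 mm diameter, about 0.3 kg, pointing up in the camera's mount. Origin: on its axis at the rear flange (seating plane); z to the front glass. Barrel 4 to 42 mm above the origin. Below: steel shoulder 50 mm across; 40 mm tube whose flat end is 9 mm below the origin, with three lugs to 52 mm across. Locked, its yaw equals the camera's.
- lens_front (a point): Centre of the lens's front rim, 42 mm above its origin. To free it the lens turns anticlockwise from above (yaw grows): its lugs come free only close to the rigid stop that ends the turn, at roughly 1.42 to 1.5 rad. Leaf springs drag with 0.25 to 0.45 N m in the first half of the turn; then it is nearly free. Gripped at 25 to 40 N it does not slip under that drag.
- camera: Camera lying on its back in a brown fibreboard bench cradle, all fixed. Origin: on the mount axis at bench level; z up; long side along y, top (viewfinder) to +x. Flat front face looks up at 62 mm; body 85 x 150 mm; hand grip at the +y end, 64 to 89 mm from the axis, 76 mm high. Nothing else but lens and button stands above the face. Base board 165 x 235 mm, y -106 to +130 mm.
- mount (a point): Centre of the mount's seating plane, 63 mm above the bench, where the lens origin is while fitted.
- button_top (a point): Centre of the top of the release button: round, upright, 12 mm diameter, 40 mm from the lens axis on the camera's -y side (4 mm outside the barrel, so a fingertip laid along the barrel stands on it). Up, its top is 69 mm above the bench, 7 mm above the camera's face.
- release_button (a joint): How far the button is pushed in (m): 0 up, 0.0045 fully in, at a rigid stop with its top 2.5 mm above the face. Spring: 2.5 N rising to 6.5 N. The lens can turn once it is 3.5 mm in. It springs out when let go, so keep it in until the lens has turned 0.1 rad or more; past 0.3 rad the lock cannot catch again.
- rear_cap: The lens's rear cap, loose on the bench, mouth up: shallow grey cup, 62 mm outside, 55 mm inside, 10 mm high, floor 3 mm thick, 50 g. Origin: centre of its underside, z up. Takes the lens lugs at any yaw; with the lens seated, the lens origin is 12 mm above the cap's origin, on its axis.
- tape_roll: A roll of tan tape lying flat, 86 mm outside, 64 mm hole, 24 mm high; leave it alone. Origin: centre of its underside. It and the cap may change sides.
- screwdriver: An orange screwdriver, 170 mm long, lying on the bench; leave it alone. Origin about its middle, x along it.
- knife: A black and yellow utility knife, 145 x 28 x 18 mm, lying on the bench; leave it alone. Origin: centre of its underside, x along it.
There are look-alikes about, which are no part of the job. There is more than one size of the lens; the one meant has the size given above.

How it is judged:
By the outcome, as a careful person would: the job done as asked, in the order asked, and still so for the second after the job is handed in, with the robot touching nothing.
It also fails if it takes over 72 s, if anything falls off the work surface, if the arm or the gripper's body presses on something with over 40 N, if the wrist force passes 120 N, or if a joint passes its speed limit or range.

## Working session

There is one attempt and no reset: what is moved stays moved. The work goes in short steps, Python scripts to look and compute and a tool call to move; the robot and the scene stay as the last step left them, time stands still between calls to the robot, and variables do not carry over. Pictures are saved under pics/ and viewed, about 8 in all and at most 12, crops included, and the job is handed in when it is done.

Besides the shell and the picture viewer there is one more tool, called after "Request:" as name(argument=value, ...), one argument or row to a line, values as JSON. servo_tool: Moves the arm, as the interface text tells. Its arguments: {"type":"object","properties":{"increments":{"type":"array","items":{"type":"array","items":{"type":"number"}}},"gripper":{"type":"number"},"newtons":{"type":"number"}},"required":["increments"]}

```bash
mkdir -p pics; cat > h.py <<'E'
import numpy as np, cv2
from workcell import manip
def ray(cam,px):
    c=manip.get_calibration(cam);K=np.array(c["intrinsics"]);d=np.linalg.inv(K)@[px[0],px[1],1]
    if c.get("distortion") is not None: print("DIST",c["distortion"])
    d=np.array([d[0],-d[1],-d[2]]);R=np.array(c["rotation"]);return np.array(c["origin"]),R@d
def at(cam,px,z):
    o,d=ray(cam,px);return o+d*(z-o[2])/d[2]
def proj(cam,p):
    c=manip.get_calibration(cam);q=np.array(c["rotation"]).T@(np.array(p)-c["origin"])
    u=np.array(c["intrinsics"])@[q[0],-q[1],-q[2]];return u[:2]/u[2]
E
python3 - <<'E'
from h import *
np.set_printoptions(precision=4,suppress=True)
ims=[]
for c in("top","scene"):
    im=manip.camera(c);cv2.imwrite(f"pics/{c}0.png",im[:,:,::-1]);
    k=manip.get_calibration(c);print(c,k)
Z=dict(lens_front=.105,mount=.063,button_top=.069,rear_cap=0,camera=0,tape_roll=0,screwdriver=.01,knife=0,lens=.063)
for c in("top","scene"):
  for t,z in Z.items():
    for r in manip.place_of(c,t): print(c,t,round(r["conf"],2),np.round(r["centre"],1),at(c,r["centre"],z))
print(manip.observe())
E
```

```text
top {'intrinsics': array([[400.6463,   0.    , 258.0886],
       [  0.    , 400.6463, 184.0632],
       [  0.    ,   0.    ,   1.    ]]), 'origin': array([ 0.3726, -0.0082,  1.0674]), 'rotation': array([ 0.1715,  0.0255, -1.5854])}
scene {'intrinsics': array([[411.861 ,   0.    , 250.4046],
       [  0.    , 411.861 , 200.9218],
       [  0.    ,   0.    ,   1.    ]]), 'origin': array([1.0002, 0.6042, 0.8784]), 'rotation': array([ 0.7575, -0.0031,  2.4994])}Traceback (most recent call last):
  File "<stdin>", line 10, in <module>
  File "h.py", line 8, in at
    o,d=ray(cam,px);return o+d*(z-o[2])/d[2]
                                        ~^^^
IndexError: invalid index to scalar variable.
```

View pics/top0.png

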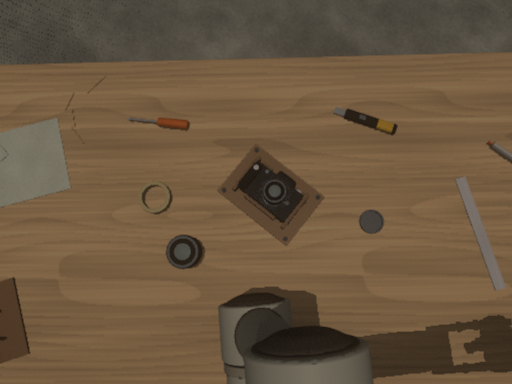

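View pics/scene0.png

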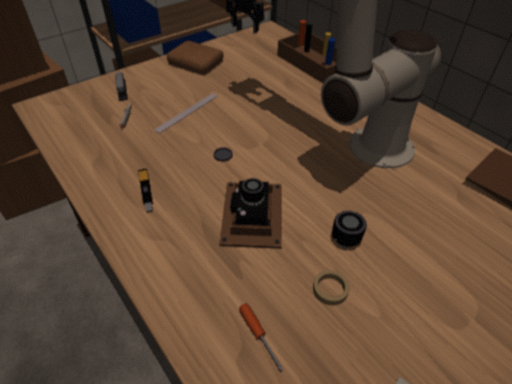

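The pictures show the camera with its lens at top (275,191), and the grey cup at (371,221). There is a larger loose lens at (183,251), the tape at (156,197), the screwdriver at (160,122) and the knife at (366,120). The calibration rotation is given as rpy, so I'll fix the helper.

```bash
sed -i 's/^import numpy.*/import numpy as np, cv2\nfrom scipy.spatial.transform import Rotation as Ro/; s/np.array(c\["rotation"\])/Ro.from_euler("xyz",c["rotation"]).as_matrix()/' h.py
python3 - <<'E'
from h import *
np.set_printoptions(precision=4,suppress=True)
Z=dict(lens_front=.105,mount=.063,button_top=.069,rear_cap=0,camera=0,tape_roll=0,lens=.063)
for c in("top","scene"):
  for t,z in Z.items():
    for r in manip.place_of(c,t): print(c,t,round(r["conf"],2),np.round(r["centre"],1),at(c,r["centre"],z))
print(manip.observe())
a=cv2.imread("pics/top0.png")[135:255,210:400];b=cv2.imread("pics/scene0.png")[140:260,190:380]
cv2.imwrite("pics/crop1.png",np.vstack([cv2.resize(x,None,fx=4,fy=4,interpolation=2)[:, :760] for x in(a,b)])[:, :][::1] if 0 else cv2.resize(np.vstack([a,b]),None,fx=2.5,fy=2.5,interpolation=2))
E
```

```text
top lens_front 0.98 [178.8 250.9] [0.3817 0.2052 0.105 ]
top lens_front 0.96 [273.4 192.8] [ 0.5175 -0.0229  0.105 ]
top mount 0.98 [274.7 191. ] [ 0.5284 -0.027   0.063 ]
top button_top 0.51 [288.7 205.7] [ 0.4896 -0.0611  0.069 ]
top rear_cap 0.6 [369.9 218.4] [ 0.4601 -0.2783  0.    ]
top camera 0.94 [275.  195.3] [ 0.5264 -0.0287  0.    ]
top tape_roll 0.64 [153.5 199.7] [0.5204 0.2999 0.    ]
top lens 0.84 [184.4 254.2] [0.3738 0.2004 0.063 ]
top lens 0.82 [275.5 190.7] [ 0.5291 -0.029   0.063 ]
scene lens_front 0.77 [251.8 187.5] [ 0.5277 -0.0173  0.105 ]
scene lens_front 0.57 [349.  220.4] [0.404  0.2187 0.105 ]
scene mount 0.61 [253.2 196.9] [ 0.521  -0.0194  0.063 ]
scene button_top 0.68 [146.2 188.4] [ 0.7437 -0.2186  0.069 ]
scene rear_cap 0.54 [225.1 151.9] [ 0.434 -0.288  0.   ]
scene camera 0.92 [250.2 209.7] [ 0.5218 -0.0319  0.    ]
scene tape_roll 0.85 [332.1 290.7] [0.521  0.3003 0.    ]
scene lens 0.8 [347.3 234.3] [0.409  0.2278 0.063 ]
scene lens 0.61 [250.8 195.6] [ 0.5233 -0.0274  0.063 ]
{'time_s': 0.85, 'joint_pos': array([-1.4951,  0.1584,  1.597 , -0.    ,  1.3862, -0.2101]), 'qd': array([ 0.0003,  0.001 , -0.0003, -0.0011, -0.0001, -0.0013]), 'tau': array([  0.0006, -39.6005, -33.1698,  -0.0001,   0.0007,   0.    ]), 'eef_pos': array([ 0.1621, -0.5517,  0.2313]), 'tool_rot': array([ 3.1416, -0.0001, -1.285 ]), 'wrist_force': array([ 0.152 , -0.0181, -1.2761]), 'torque': array([-0.0089,  0.0896, -0.0031]), 'width': 0.08529292379419147}
```

View pics/crop1.png

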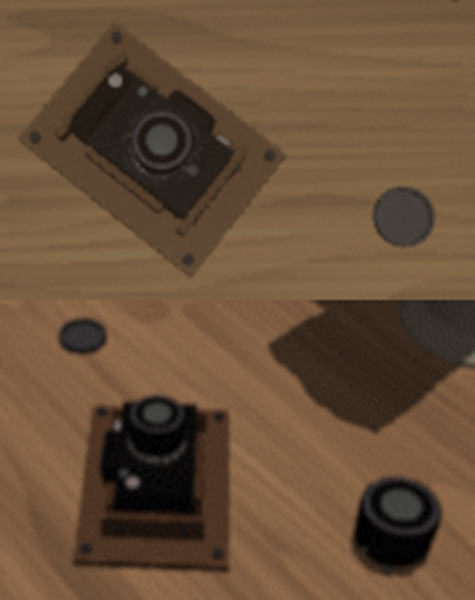

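Candidates:
- **Lens:** the target is the one in the camera's mount, at top (275,191) and scene (252,188). The loose lens at top (183,251) / scene (348,228) is bigger and not mounted, so it's a look-alike.
- **Cap:** the grey disc at top (371,221) / scene (223,154) is the only one.
- **Button:** at about (287,203) in the top view, on the camera's -y side. The scene report at (146,188) is the knife.

Next I'll fit poses more precisely from both views.

```bash
cat >> h.py <<'E'
from scipy.optimize import minimize, least_squares
def cyl(x,y,r,z0,z1):
    a=np.linspace(0,2*np.pi,60,endpoint=False)
    return np.array([[x+r*np.cos(t),y+r*np.sin(t),z] for z in(z0,z1) for t in a])
def sil(cam,p,S=8):
    q=np.array([proj(cam,v) for v in p]);h=cv2.convexHull(q.astype(np.float32))[:,0]
    m=np.zeros((384*4,512*4),np.uint8);cv2.fillPoly(m,[np.round((h+.5)*4*16-8).astype(np.int32)],255,shift=4)
    return cv2.resize(m,(512,384),interpolation=cv2.INTER_AREA)/255.
def pick(cam,thing,near):
    R=manip.regions_of(cam,thing)
    f=[(np.hypot(*(np.array([r["box"][0]+r["box"][2],r["box"][1]+r["box"][3]])/2-near)),r) for r in R]
    f=[x for x in f if x[0]<15]
    return min(f,key=lambda x:x[0])[1] if f else None
def fitcyl(cam,mask,xy,r,z0,z1):
    f=lambda v:np.abs(sil(cam,cyl(v[0]/1e3,v[1]/1e3,r,z0,z1))-mask).sum()
    s=np.array(xy)*1e3
    res=minimize(f,s,method="Nelder-Mead",options=dict(initial_simplex=[s,s+[6,0],s+[0,6]],xatol=.05))
    return res.x/1e3,res.fun,mask.sum()
E
python3 - <<'E'
from h import *
np.set_printoptions(precision=4,suppress=True)
for c in("top","scene"):
  for n,z0,z1,r,xy,zc in(("rear_cap",0,.010,.031,(.45,-.283),.005),("lens",.067,.105,.03,(.524,-.025),.08),("tape_roll",0,.024,.043,(.52,.3),.01)):
    m=pick(c,n,proj(c,[*xy,zc]))
    if m is None: print(c,n,"none");continue
    mm=m["mask"].astype(np.uint8)
    if n=="tape_roll":
        k,_=cv2.findContours(mm,0,2);mm=cv2.drawContours(mm*0,k,-1,1,-1)
    print(c,n,m["conf"],m["box"],*fitcyl(c,mm,xy,r,z0,z1))
# holes in top
g=cv2.cvtColor(cv2.imread("pics/top0.png"),cv2.COLOR_BGR2GRAY).astype(float)
H=[]
for u,v in((117,37),(35,137),(188,260),(270,156)):
    cx,cy=210+u/2.5,135+v/2.5
    x0,y0=int(round(cx))-4,int(round(cy))-4;p=g[y0:y0+9,x0:x0+9];w=np.clip(np.median(p)-8-p,0,None)
    yy,xx=np.mgrid[0:9,0:9];H.append(((w*xx).sum()/w.sum()+x0,(w*yy).sum()/w.sum()+y0))
W=np.array([at("top",h,.015)[:2] for h in H]);print(np.array(H),W,W.mean(0))
for a,b in((3,0),(2,1),(1,0),(2,3)):
    d=W[b]-W[a];print(np.linalg.norm(d),np.degrees(np.arctan2(d[1],d[0])))
E
```

```text
Traceback (most recent call last):
  File "h.py", line 29, in fitcyl
    res=minimize(f,s,method="Nelder-Mead",options=dict(initial_simplex=[s,s+[6,0],s+[0,6]],xatol=.05))
  File "h.py", line 27, in <lambda>
    f=lambda v:np.abs(sil(cam,cyl(v[0]/1e3,v[1]/1e3,r,z0,z1))-mask).sum()
                      ~~~^^^^^^^^^^^^^^^^^^^^^^^^^^^^^^^^^^^^
  File "h.py", line 18, in sil
    q=np.array([proj(cam,v) for v in p]);h=cv2.convexHull(q.astype(np.float32))[:,0]
                ~~~~^^^^^^^
  File "h.py", line 11, in proj
    c=manip.get_calibration(cam);q=Ro.from_euler("xyz",c["rotation"]).as_matrix().T@(np.array(p)-c["origin"])
ValueError: time passes only in moves, steps and waits
```

```bash
sed -i 's/manip.get_calibration(cam)/C[cam]/; s/^def ray/C={n:manip.get_calibration(n) for n in("top","scene")}\ndef ray/' h.py
cat > m1.py <<'E'
from h import *
np.set_printoptions(precision=4,suppress=True)
for c in("top","scene"):
  for n,z0,z1,r,xy,zc in(("rear_cap",0,.010,.031,(.45,-.283),.005),("lens",.067,.105,.03,(.524,-.025),.08),("tape_roll",0,.024,.043,(.52,.3),.01)):
    m=pick(c,n,proj(c,[*xy,zc]))
    if m is None: print(c,n,"none");continue
    mm=m["mask"].astype(np.uint8)
    if n=="tape_roll":
        k,_=cv2.findContours(mm,0,2);mm=cv2.drawContours(mm*0,k,-1,1,-1)
    print(c,n,m["conf"],m["box"],*fitcyl(c,mm,xy,r,z0,z1))
g=cv2.cvtColor(cv2.imread("pics/top0.png"),cv2.COLOR_BGR2GRAY).astype(float)
H=[]
for u,v in((117,37),(35,137),(188,260),(270,156)):
    cx,cy=210+u/2.5,135+v/2.5
    x0,y0=int(round(cx))-4,int(round(cy))-4;p=g[y0:y0+9,x0:x0+9];w=np.clip(np.median(p)-8-p,0,None)
    yy,xx=np.mgrid[0:9,0:9];H.append(((w*xx).sum()/w.sum()+x0,(w*yy).sum()/w.sum()+y0))
W=np.array([at("top",h,.015)[:2] for h in H]);print(np.array(H),W,W.mean(0))
for a,b in((3,0),(2,1),(1,0),(2,3)):
    d=W[b]-W[a];print(np.linalg.norm(d),np.degrees(np.arctan2(d[1],d[0])))
E
timeout 300 python3 m1.py
```

```text
top rear_cap 0.63 [360.4, 211.4, 383.2, 237.8] [ 0.4509 -0.2804] 28.419607843137253 448
top lens 0.7 [262.6, 177.7, 289.1, 204.5] [ 0.5218 -0.026 ] 41.10588235294118 483
top tape_roll 0.95 [137.2, 184.9, 171.6, 214.0] [0.5253 0.292 ] 54.01568627450981 846
scene rear_cap 0.47 [214.0, 148.5, 232.5, 159.2] [ 0.4498 -0.2771] 43.96078431372549 189
scene lens 0.61 [243.0, 178.0, 266.0, 203.2] [ 0.5203 -0.0243] 63.46666666666666 434
scene tape_roll 0.55 [313.2, 269.0, 349.6, 302.7] [0.5222 0.294 ] 49.733333333333334 1027
[[256.2523 149.7523]
 [223.6305 189.6787]
 [284.8122 238.4541]
 [317.3899 196.8807]] [[ 0.6497  0.0196]
 [ 0.5419  0.1081]
 [ 0.4104 -0.0515]
 [ 0.518  -0.1402]] [ 0.53  -0.016]
0.20707249374193182 50.50488301634134
0.20671043436062178 50.513975720241234
0.13948493725391892 -39.38865584847424
0.1394519299660101 -39.53738895467166
```

Camera yaw is -39.5°: the board holes give 207 x 139 mm, and both directions agree. The mount axis is at about (0.522, -0.0255), where the hole and silhouette fits agree. The cap is at about (0.450, -0.279). I'll approach with tool yaw -129.5°, which puts the jaws along the camera's y with wrist room for the turn.

Request:
servo_tool(
  increments=[
    [0,0,0,9.32],
    [0,0,0,9.32],
    [0,0,0,9.32],
    [0,0,0,9.32],
    [0,0,0,9.32],
    [0,0,0,9.32],
    [-0.0489,0.0044,0,0],
    [-0.0489,0.0044,0,0],
    [-0.0489,0.0044,0,0],
    [-0.0489,0.0044,0,0],
    [-0.0489,0.0044,0,0],
    [-0.0489,0.0044,0,0],
    [-0.0489,0.0044,0,0],
    [-0.0489,0.0044,0,0],
    [-0.0489,0.0044,0,0],
    [-0.0489,0.0044,0,0],
    [-0.0489,0.0044,0,0],
    [-0.0489,0.0044,0,0],
    [-0.0489,0.0044,0,0],
    [0,0,0,0],
  ],
  gripper=0.085,
)

```text
time_s: 3.7
eef_pos: [0.5237, -0.0226, 0.2312]
tool_rot: [3.141, 0.001, -2.257]
wrist_force: [-0.4, -0.8, -0.3]
width: 0.0848
```

Request:
servo_tool(
  increments=[
    [0.0033,-0.0005,0.03,0],
    [0,0,0.03,0],
    [0,0,0.026,0],
    [0,0,0,0],
    [0,0,0,0],
  ],
)

```text
time_s: 4.32
eef_pos: [0.5216, -0.0286, 0.1466]
tool_rot: [-3.14, 0.001, -2.262]
wrist_force: [0.2, 1.0, -0.1]
width: 0.0849
```

```bash
python3 -c "
from h import *
for c in('top','scene'):
    im=manip.camera(c);cv2.imwrite(f'pics/{c}1.png',im[:,:,::-1])
o=manip.observe();print(o)
a=cv2.imread('pics/top1.png')[130:260,195:385];b=cv2.imread('pics/scene1.png')[110:240,170:360]
cv2.imwrite('pics/crop2.png',cv2.resize(np.hstack([a,b]),None,fx=2.1,fy=2.1,interpolation=2))
"
```

```text
{'time_s': 4.425, 'joint_pos': array([-2.85855432e-01,  1.03366975e-01,  1.83111140e+00, -8.88391332e-05,
        1.20413824e+00,  1.97548409e+00]), 'qd': array([ 0.00352099,  0.00164373,  0.00079769,  0.00135764, -0.00080456,
        0.00165286]), 'tau': array([-6.06932072e-02, -3.47744536e+01, -3.06033504e+01, -4.48338833e-03,
        8.92233686e-03, -1.71671538e-03]), 'eef_pos': array([ 0.52200398, -0.02847458,  0.14701593]), 'tool_rot': array([-3.13882431e+00,  1.09543783e-03, -2.26130628e+00]), 'wrist_force': array([ 0.74935229, -0.21736245,  0.30424657]), 'torque': array([ 0.01303934,  0.03545382, -0.01435706]), 'width': 0.08494995307823952}
```

View pics/crop2.png

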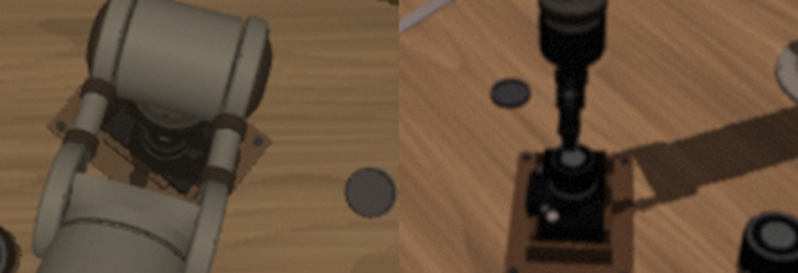

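The scene crop shows the fingers (570,100) edge-on above the lens (572,160), so they're laterally aligned. The top view is hidden by the arm. I'll correct y by 3 mm and descend around the barrel with the jaws open.

Request:
servo_tool(
  increments=[
    [-0.0023,0.0019,0,0],
    [0,0,0.018,0],
    [0,0,0.018,0],
    [0,0,0.018,0],
    [0,0,0.016,0],
    [0,0,0,0],
    [0,0,0,0],
  ],
)

```text
time_s: 5.3
eef_pos: [0.5214, -0.025, 0.0756]
tool_rot: [-3.141, 0.0, -2.261]
wrist_force: [-0.1, -0.5, 0.3]
width: 0.085
```

Request:
servo_tool(
  increments=[
    [0,0,0,0],
    [0,0,0,0],
    [0,0,0,0],
    [0,0,0,0],
  ],
  gripper=0.066,
  newtons=20,
)

```text
time_s: 5.8
eef_pos: [0.5211, -0.0249, 0.0754]
tool_rot: [-3.141, 0.0, -2.261]
wrist_force: [1.0, 0.1, -0.3]
width: 0.066
```

Request:
servo_tool(
  increments=[
    [0,0,0,0],
    [0,0,0,0],
    [0,0,0,0],
  ],
  gripper=0.063,
)

```text
time_s: 6.18
eef_pos: [0.521, -0.0249, 0.0753]
tool_rot: [3.142, -0.0, -2.261]
wrist_force: [-0.6, 0.1, 0.6]
width: 0.0629
```

Request:
servo_tool(
  increments=[
    [0,0,0,0],
    [0,0,0,0],
    [0,0,0,0],
  ],
  gripper=0.061,
)

```text
time_s: 6.55
eef_pos: [0.521, -0.0248, 0.0753]
tool_rot: [3.142, 0.0, -2.261]
wrist_force: [0.2, -0.0, 0.2]
width: 0.0612
```

The jaws are centred along x, with no side force at 61 mm. I'll check the other direction by turning the open jaws 90° at this height.

Request:
servo_tool(
  increments=[
    [0,0,0,0],
    [0,0,0,-9],
    [0,0,0,-9],
    [0,0,0,-9],
    [0,0,0,-9],
    [0,0,0,-9],
    [0,0,0,-9],
    [0,0,0,-9],
    [0,0,0,-9],
    [0,0,0,-9],
    [0,0,0,-9],
    [0,0,0,0],
    [0,0,0,0],
  ],
  gripper=0.07,
)

```text
time_s: 8.18
eef_pos: [0.521, -0.025, 0.0753]
tool_rot: [3.142, 0.0, -0.693]
wrist_force: [-0.4, -0.8, -0.4]
width: 0.0699
```

Request:
servo_tool(
  increments=[
    [0,0,0,0],
    [0,0,0,0],
    [0,0,0,0],
  ],
  gripper=0.064,
)

```text
time_s: 8.55
eef_pos: [0.521, -0.0249, 0.0753]
tool_rot: [3.142, -0.0, -0.691]
wrist_force: [-0.9, -0.1, 0.3]
width: 0.064
```

Request:
servo_tool(
  increments=[
    [0,0,0,0],
    [0,0,0,0],
    [0,0,0,0],
  ],
  gripper=0.0615,
)

```text
time_s: 8.93
eef_pos: [0.521, -0.0249, 0.0753]
tool_rot: [3.142, -0.0, -0.69]
wrist_force: [0.8, 0.1, 0.6]
width: 0.0616
```

Both directions are centred within 0.8 mm. I'll turn back and come down towards the button with a 64 mm opening.

Request:
servo_tool(
  increments=[
    [0,0,0,0],
    [0,0,0,9],
    [0,0,0,9],
    [0,0,0,9],
    [0,0,0,9],
    [0,0,0,9],
    [0,0,0,9],
    [0,0,0,9],
    [0,0,0,9],
    [0,0,0,9],
    [0,0,0,9],
    [0,0,0.003,0],
    [0,0,0.003,0],
    [0,0,0.002,0],
    [0,0,0,0],
    [0,0,0,0],
  ],
  gripper=0.064,
)

```text
time_s: 10.92
eef_pos: [0.5211, -0.0249, 0.0673]
tool_rot: [-3.142, 0.0, -2.261]
wrist_force: [0.1, 0.1, 0.5]
width: 0.064
```

Request:
servo_tool(
  increments=[
    [0,0,0.001,0],
    [0,0,0.001,0],
    [0,0,0,0],
  ],
)

```text
time_s: 11.3
eef_pos: [0.5209, -0.0249, 0.0652]
tool_rot: [3.141, -0.0, -2.261]
wrist_force: [0.9, -1.6, 0.3]
width: 0.0637
```

Request:
servo_tool(
  increments=[
    [0,0,0.001,0],
    [0,0,0.001,0],
    [0,0,0,0],
  ],
)

```text
time_s: 11.68
eef_pos: [0.5209, -0.0249, 0.0632]
tool_rot: [3.141, -0.0, -2.261]
wrist_force: [-0.5, -0.1, -0.0]
width: 0.064
```

Request:
servo_tool(
  increments=[
    [0,0,0.001,0],
    [0,0,0.001,0],
    [0,0,0,0],
  ],
)

```text
time_s: 12.05
eef_pos: [0.5211, -0.025, 0.0615]
tool_rot: [-3.141, -0.0, -2.261]
wrist_force: [-0.9, -0.3, 3.8]
width: 0.0642
```

Request:
servo_tool(
  increments=[
    [0,0,0.001,0],
    [0,0,0,0],
  ],
)

```text
time_s: 12.3
eef_pos: [0.5211, -0.025, 0.0604]
tool_rot: [-3.141, -0.0, -2.261]
wrist_force: [-1.0, -0.0, 4.7]
width: 0.0641
```

Request:
servo_tool(
  increments=[
    [0,0,0.001,0],
    [0,0,0,0],
  ],
)

```text
time_s: 12.55
eef_pos: [0.5211, -0.025, 0.0594]
tool_rot: [-3.141, -0.0, -2.261]
wrist_force: [-0.4, 0.3, 5.4]
width: 0.0643
```

The button is about 3.1 mm in. Closing the jaws swings the tip roughly 0.9 mm further forward, so I'll grip now.

Request:
servo_tool(
  increments=[
    [0,0,0,0],
    [0,0,0,0],
    [0,0,0,0],
  ],
  gripper=0.055,
  newtons=30,
)

```text
time_s: 12.92
eef_pos: [0.5216, -0.0246, 0.0598]
tool_rot: [-3.141, 0.001, -2.261]
wrist_force: [-0.3, 2.1, 6.2]
width: 0.0595
```

```bash
python3 -c "
from workcell import manip
for k in ('eef_pos','wrist_force','torque','width'): print(k,manip.observe()[k])"
```

```text
eef_pos [ 0.52161169 -0.02464704  0.05983298]
wrist_force [-0.33654258  2.1037713   6.22444258]
torque [ 0.21815974  0.29053003 -0.0137568 ]
width 0.059459631249354335
```

Request:
servo_tool(
  increments=[
    [0,0,0,0],
    [0,0,0.0005,0],
    [0,0,0,0],
  ],
  gripper=0.063,
  newtons=30,
)

```text
time_s: 13.3
eef_pos: [0.522, -0.0244, 0.0594]
tool_rot: [-3.14, 0.002, -2.261]
wrist_force: [0.7, 1.8, 4.4]
width: 0.0628
```

Request:
servo_tool(
  increments=[
    [0,0,0,0],
  ],
)

```text
time_s: 13.42
eef_pos: [0.522, -0.0244, 0.0594]
tool_rot: [-3.14, 0.002, -2.261]
wrist_force: [0.3, 3.3, 4.9]
width: 0.0629
```

Request:
servo_tool(
  increments=[
    [0.0008,0,0.0005,0],
    [0,0,0,0],
  ],
)

```text
time_s: 13.68
eef_pos: [0.5219, -0.0249, 0.0591]
tool_rot: [-3.14, 0.003, -2.261]
wrist_force: [1.1, 3.6, 6.1]
width: 0.0631
```

Request:
servo_tool(
  increments=[
    [0,0,0.0005,0],
    [0,0,0,0],
  ],
)

```text
time_s: 13.92
eef_pos: [0.5218, -0.0249, 0.0586]
tool_rot: [-3.14, 0.003, -2.261]
wrist_force: [0.9, 3.7, 6.4]
width: 0.0631
```

Request:
servo_tool(
  increments=[
    [0,0,0,0],
    [0,0,0,0],
    [0,0,0,0],
  ],
  gripper=0.055,
  newtons=32,
)

```text
time_s: 14.3
eef_pos: [0.5218, -0.0253, 0.0591]
tool_rot: [-3.14, 0.002, -2.261]
wrist_force: [-1.7, 3.3, 11.9]
width: 0.0591
```

```bash
python3 -c "
from workcell import manip
for k in ('eef_pos','tool_rot','wrist_force','torque','width'): print(k,manip.observe()[k])"
```

```text
eef_pos [ 0.5217951  -0.02525774  0.05910339]
tool_rot [-3.13965645e+00  1.93137091e-03 -2.26092644e+00]
wrist_force [-1.65978476  3.30889847 11.85399911]
torque [ 0.13285302  0.34156671 -0.13420211]
width 0.05909031828412493
```

The button is at its stop with about 12 N, which is modest. I'll start the turn gently.

Request:
servo_tool(
  increments=[
    [0,0,0,-1],
    [0,0,0,-1],
    [0,0,0,0],
  ],
)

```text
time_s: 14.68
eef_pos: [0.5216, -0.0251, 0.0591]
tool_rot: [-3.14, 0.002, -2.227]
wrist_force: [-1.8, 3.9, 10.9]
width: 0.0592
```

```bash
python3 -c "
from workcell import manip
for k in ('eef_pos','tool_rot','wrist_force','torque','width'): print(k,manip.observe()[k])"
```

```text
eef_pos [ 0.5216236  -0.02510328  0.05911202]
tool_rot [-3.14037635e+00  2.15588448e-03 -2.22727018e+00]
wrist_force [-1.77000976  3.94291015 10.89714331]
torque [ 0.25428944  0.52854422 -0.43180967]
width 0.05919188135352112
```

Request:
servo_tool(
  increments=[
    [0,0,0,-1],
    [0,0,0,-1],
    [0,0,0,0],
  ],
)

```text
time_s: 15.05
eef_pos: [0.5215, -0.0251, 0.0591]
tool_rot: [-3.141, 0.002, -2.192]
wrist_force: [-3.1, 4.1, 11.2]
width: 0.0592
```

```bash
python3 -c "
from workcell import manip
for k in ('eef_pos','tool_rot','wrist_force','torque','width'): print(k,manip.observe()[k])"
```

```text
eef_pos [ 0.52151381 -0.02505925  0.05911349]
tool_rot [-3.14050315e+00  1.92510854e-03 -2.19195260e+00]
wrist_force [-3.06590064  4.05707411 11.1533329 ]
torque [ 0.30557604  0.67503106 -0.28339241]
width 0.059158077109565735
```

The torque has levelled at about 0.3 N m, so the lens is past the lock and turning. I'll carry on.

Request:
servo_tool(
  increments=[
    [0,0,0,-3],
    [0,0,0,-4],
    [0,0,0,-4],
    [0,0,0,-4],
    [0,0,0,-4],
    [0,0,0,0],
  ],
)

```text
time_s: 15.8
eef_pos: [0.5214, -0.0251, 0.059]
tool_rot: [-3.14, 0.001, -1.858]
wrist_force: [-2.9, 3.3, 11.1]
width: 0.0592
```

Request:
servo_tool(
  increments=[
    [0,0,0,-4],
    [0,0,0,-4],
    [0,0,0,-4],
    [0,0,0,-4],
    [0,0,0,-4],
    [0,0,0,0],
  ],
)

```text
time_s: 16.55
eef_pos: [0.522, -0.0256, 0.0591]
tool_rot: [-3.138, -0.0, -1.51]
wrist_force: [-0.6, 0.1, 8.8]
width: 0.0593
```

```bash
python3 -c "
from workcell import manip
for k in ('eef_pos','tool_rot','wrist_force','torque','width'): print(k,manip.observe()[k])"
```

```text
eef_pos [ 0.52195203 -0.0256102   0.05907309]
tool_rot [-3.13838920e+00 -1.77600255e-04 -1.51018788e+00]
wrist_force [-0.59334493  0.08401762  8.77600684]
torque [0.37487172 0.13942725 0.25272867]
width 0.05930710693649118
```

Request:
servo_tool(
  increments=[
    [0,0,0,-4],
    [0,0,0,-4],
    [0,0,0,-4],
    [0,0,0,-4],
    [0,0,0,-4],
    [0,0,0,-4],
    [0,0,0,-4],
    [0,0,0,-4],
    [0,0,0,0],
    [0,0,0,0],
  ],
)

```text
time_s: 17.8
eef_pos: [0.5224, -0.0255, 0.0591]
tool_rot: [-3.138, -0.002, -0.952]
wrist_force: [0.9, 1.1, 7.9]
width: 0.0589
```

```bash
cat > o.py <<'E'
from workcell import manip
import numpy as np
o=manip.observe()
print(o["time_s"],*[np.round(o[k],4) for k in ('eef_pos','tool_rot','wrist_force','torque','width')])
E
python3 o.py
```

```text
17.8 [ 0.5224 -0.0255  0.0591] [-3.1381e+00 -2.4000e-03 -9.5220e-01] [0.9124 1.0593 7.9114] [ 0.393  -0.0251  0.0447] 0.0589
```

Request:
servo_tool(
  increments=[
    [0,0,0,-1],
    [0,0,0,-1],
    [0,0,0,0],
  ],
)

```text
time_s: 18.18
eef_pos: [0.5224, -0.0254, 0.0591]
tool_rot: [-3.138, -0.002, -0.918]
wrist_force: [1.1, 2.6, 6.8]
width: 0.0594
```

```bash
python3 o.py
```

```text
18.175 [ 0.5224 -0.0254  0.0591] [-3.138e+00 -2.400e-03 -9.175e-01] [1.0854 2.6378 6.7814] [ 0.4133 -0.0456 -0.0358] 0.0594
```

Request:
servo_tool(
  increments=[
    [0,0,0,-1],
    [0,0,0,-1],
    [0,0,0,-1],
    [0,0,0,0],
  ],
)

```text
time_s: 18.68
eef_pos: [0.5224, -0.0254, 0.0591]
tool_rot: [-3.138, -0.003, -0.865]
wrist_force: [1.4, 1.9, 7.8]
width: 0.0591
```

```bash
python3 o.py
```

```text
18.675 [ 0.5224 -0.0254  0.0591] [-3.138e+00 -2.500e-03 -8.652e-01] [1.3572 1.9068 7.8184] [ 0.4555 -0.0162 -0.0618] 0.0591
```

Request:
servo_tool(
  increments=[
    [0,0,0,-1],
    [0,0,0,0],
  ],
)

```text
time_s: 18.92
eef_pos: [0.5224, -0.0253, 0.0591]
tool_rot: [-3.138, -0.003, -0.848]
wrist_force: [1.6, 2.8, 8.3]
width: 0.0593
```

```bash
python3 o.py
```

```text
18.925 [ 0.5224 -0.0253  0.0591] [-3.1381e+00 -2.6000e-03 -8.4770e-01] [1.5755 2.8279 8.3075] [ 0.4752 -0.0517 -0.0326] 0.0593
```

Request:
servo_tool(
  increments=[
    [0,0,0,-1],
    [0,0,0,0],
  ],
)

```text
time_s: 19.18
eef_pos: [0.5224, -0.0253, 0.0591]
tool_rot: [-3.138, -0.003, -0.83]
wrist_force: [0.8, 2.8, 7.7]
width: 0.0596
```

```bash
python3 o.py
```

```text
19.175 [ 0.5224 -0.0253  0.0591] [-3.1381e+00 -2.5000e-03 -8.3030e-01] [0.8132 2.8021 7.7204] [ 0.4326 -0.1034 -0.0455] 0.0596
```

Request:
servo_tool(
  increments=[
    [0,0,0,-1],
    [0,0,0,0],
  ],
)

```text
time_s: 19.42
eef_pos: [0.5223, -0.0253, 0.0591]
tool_rot: [-3.138, -0.002, -0.813]
wrist_force: [0.7, 3.1, 8.3]
width: 0.0595
```

```bash
python3 o.py
```

```text
19.425 [ 0.5223 -0.0253  0.0591] [-3.1382e+00 -2.4000e-03 -8.1290e-01] [0.6602 3.1048 8.3194] [ 0.5172  0.051  -0.0628] 0.0595
```

Request:
servo_tool(
  increments=[
    [0,0,0,-1],
    [0,0,0,0],
  ],
)

```text
time_s: 19.68
eef_pos: [0.5221, -0.0252, 0.0591]
tool_rot: [-3.138, -0.002, -0.796]
wrist_force: [0.7, 2.3, 9.9]
width: 0.0593
```

```bash
python3 o.py
```

```text
19.675 [ 0.5221 -0.0252  0.0591] [-3.1385e+00 -2.0000e-03 -7.9550e-01] [0.6842 2.3366 9.8856] [ 0.5312  0.1448 -0.1578] 0.0593
```

Request:
servo_tool(
  increments=[
    [0,0,0,-0.7],
    [0,0,0,0],
  ],
)

```text
time_s: 19.92
eef_pos: [0.522, -0.0251, 0.0591]
tool_rot: [-3.139, -0.002, -0.784]
wrist_force: [-1.0, 2.7, 9.1]
width: 0.0597
```

```bash
python3 o.py
```

```text
19.925 [ 0.522  -0.0251  0.0591] [-3.1387e+00 -1.5000e-03 -7.8360e-01] [-1.0289  2.7345  9.0601] [ 0.5912  0.2439 -0.2655] 0.0597
```

The torque is rising steadily with angle, to -0.27 N m at about 1.47 rad, so this is the stop. I'll lift gently and watch the force.

Request:
servo_tool(
  increments=[
    [0,0,-0.0005,0],
    [0,0,-0.0005,0],
    [0,0,0,0],
  ],
)

```text
time_s: 20.3
eef_pos: [0.5217, -0.0252, 0.0592]
tool_rot: [-3.139, -0.002, -0.783]
wrist_force: [3.5, 4.6, 3.1]
width: 0.0593
```

```bash
python3 o.py
```

```text
20.3 [ 0.5217 -0.0252  0.0592] [-3.1389e+00 -1.7000e-03 -7.8330e-01] [3.5481 4.5501 3.1022] [ 0.6    -0.5884 -0.227 ] 0.0593
```

Request:
servo_tool(
  increments=[
    [0,0,-0.0006,0],
    [0,0,0,0],
  ],
)

```text
time_s: 20.55
eef_pos: [0.5216, -0.0252, 0.0593]
tool_rot: [-3.139, -0.002, -0.783]
wrist_force: [5.3, 3.1, -0.5]
width: 0.0592
```

```bash
python3 o.py
```

```text
20.55 [ 0.5216 -0.0252  0.0593] [-3.1391e+00 -1.6000e-03 -7.8330e-01] [ 5.3016  3.098  -0.4791] [ 0.4709 -0.9182 -0.2024] 0.0592
```

Request:
servo_tool(
  increments=[
    [0,0,-0.0005,0],
    [0,0,0,0],
  ],
)

```text
time_s: 20.8
eef_pos: [0.5215, -0.0253, 0.0593]
tool_rot: [-3.139, -0.002, -0.783]
wrist_force: [5.7, 1.1, -4.6]
width: 0.0593
```

```bash
python3 o.py
```

```text
20.8 [ 0.5215 -0.0253  0.0593] [-3.1392e+00 -1.7000e-03 -7.8340e-01] [ 5.6983  1.1256 -4.613 ] [ 0.3268 -1.1673 -0.1593] 0.0593
```

Lifting force is -4.6 N with no rise, so it may still be hooked. I'll back the pull off to about zero and turn slightly further.

Request:
servo_tool(
  increments=[
    [0,0,0.0004,0],
    [0,0,0,-0.5],
    [0,0,0,-0.5],
    [0,0,0,0],
  ],
)

```text
time_s: 21.3
eef_pos: [0.5216, -0.0251, 0.0593]
tool_rot: [-3.139, -0.001, -0.767]
wrist_force: [6.7, 3.4, -1.5]
width: 0.0591
```

```bash
python3 o.py
```

```text
21.3 [ 0.5216 -0.0251  0.0593] [-3.1387e+00 -1.5000e-03 -7.6670e-01] [ 6.669   3.3766 -1.4618] [ 0.5095 -0.9802 -0.4563] 0.0591
```

Request:
servo_tool(
  increments=[
    [0.0003,-0.0008,0,0.3],
    [0,0,0,0],
  ],
)

```text
time_s: 21.55
eef_pos: [0.5216, -0.0251, 0.0592]
tool_rot: [-3.141, -0.001, -0.771]
wrist_force: [5.7, 1.6, -2.8]
width: 0.0587
```

```bash
python3 o.py
```

```text
21.55 [ 0.5216 -0.0251  0.0592] [-3.1407e+00 -5.0000e-04 -7.7100e-01] [ 5.7395  1.6306 -2.7593] [ 0.3104 -0.8456 -0.31  ] 0.0587
```

Request:
servo_tool(
  increments=[
    [0,0,-0.0004,0],
    [0,0,0,0],
  ],
)

```text
time_s: 21.8
eef_pos: [0.5215, -0.0251, 0.0593]
tool_rot: [-3.141, -0.001, -0.771]
wrist_force: [6.5, 1.3, -5.3]
width: 0.0593
```

```bash
python3 o.py
```

```text
21.8 [ 0.5215 -0.0251  0.0593] [-3.1406e+00 -7.0000e-04 -7.7100e-01] [ 6.5473  1.2767 -5.2659] [ 0.2575 -1.0659 -0.3134] 0.0593
```

The rise is still blocked, but friction from the side load (6.5 N) and the stop torque would explain it. I'll unload both, then lift.

Request:
servo_tool(
  increments=[
    [0.0011,-0.001,0.0003,0.5],
    [0,0,0,0],
  ],
)

```text
time_s: 22.05
eef_pos: [0.5217, -0.0251, 0.0591]
tool_rot: [3.14, 0.002, -0.779]
wrist_force: [-0.4, 0.4, 1.7]
width: 0.0595
```

```bash
python3 o.py
```

```text
22.05 [ 0.5217 -0.0251  0.0591] [ 3.14e+00  2.00e-03 -7.79e-01] [-0.3808  0.44    1.6985] [ 0.2311  0.0932 -0.2377] 0.0595
```

Side load is gone. Lifting in small steps.

Request:
servo_tool(
  increments=[
    [0,0,-0.0004,0.3],
    [0,0,-0.0003,0],
    [0,0,0,0],
  ],
)

```text
time_s: 22.42
eef_pos: [0.5218, -0.025, 0.0595]
tool_rot: [3.141, 0.002, -0.784]
wrist_force: [-0.5, 1.4, -5.5]
width: 0.0594
```

```bash
python3 o.py
```

```text
22.425 [ 0.5218 -0.025   0.0595] [ 3.1405e+00  1.7000e-03 -7.8430e-01] [-0.491   1.3752 -5.4875] [ 0.2121  0.0237 -0.1569] 0.0594
```

Request:
servo_tool(
  increments=[
    [0,0,-0.0004,0],
    [0,0,0,0],
  ],
)

```text
time_s: 22.68
eef_pos: [0.522, -0.0249, 0.0603]
tool_rot: [3.141, 0.002, -0.784]
wrist_force: [-1.9, 1.8, -5.4]
width: 0.0592
```

```bash
python3 o.py
```

```text
22.675 [ 0.522  -0.0249  0.0603] [ 3.1407e+00  1.7000e-03 -7.8420e-01] [-1.8704  1.7846 -5.3931] [ 0.3142  0.3068 -0.0987] 0.0592
```

It's rising at a constant force. Continuing straight up.

Request:
servo_tool(
  increments=[
    [0,0,-0.001,0],
    [0,0,-0.001,0],
    [0,0,0,0],
  ],
)

```text
time_s: 23.05
eef_pos: [0.5228, -0.0253, 0.063]
tool_rot: [3.141, -0.0, -0.784]
wrist_force: [-2.4, 0.2, -3.0]
width: 0.0594
```

Request:
servo_tool(
  increments=[
    [0,0,-0.002,0],
    [0,0,-0.003,0],
    [0,0,-0.003,0],
    [0,0,0,0],
  ],
)

```text
time_s: 23.55
eef_pos: [0.5239, -0.0257, 0.0718]
tool_rot: [-3.14, -0.003, -0.785]
wrist_force: [-0.0, 0.2, -2.1]
width: 0.0594
```

Request:
servo_tool(
  increments=[
    [0,0,-0.01,0],
    [0,0,-0.015,0],
    [0,0,-0.015,0],
    [0,0,0,0],
    [0,0,0,0],
  ],
)

```text
time_s: 24.18
eef_pos: [0.5226, -0.0252, 0.1106]
tool_rot: [3.142, 0.0, -0.784]
wrist_force: [0.6, -0.6, -2.4]
width: 0.0594
```

```bash
python3 o.py
```

```text
24.175 [ 0.5226 -0.0252  0.1106] [ 3.1415e+00  1.0000e-04 -7.8440e-01] [ 0.5861 -0.5913 -2.4479] [ 0.0119 -0.0127 -0.0415] 0.0594
```

The lens is off and hanging free, at about 2.4 N. Before moving I'll refine the cap position with a grey-level silhouette fit on the clear pictures.

```bash
cat > cap.py <<'E'
from h import *
np.set_printoptions(precision=4,suppress=True)
for c in("top","scene"):
  now=manip.camera(c)
  m=pick(c,"rear_cap",proj(c,[.451,-.279,.005]))
  if m: print(c,"mask",*fitcyl(c,m["mask"].astype(float),(.451,-.279),.031,0,.01))
  for tag,im in(("0",cv2.imread(f"pics/{c}0.png")[:,:,::-1]),("now",now)):
    im=im.astype(float);u,v=np.round(proj(c,[.451,-.279,.005])).astype(int)
    sl=(slice(v-19,v+20),slice(u-22,u+23));y=im[sl].reshape(-1,3)
    def f(p):
        s=cv2.GaussianBlur(sil(c,cyl(p[0]/1e3,p[1]/1e3,.031,0,.01)),(0,0),.7)[sl].ravel()
        A=np.c_[s,1-s];k=np.linalg.lstsq(A,y,rcond=None)[0];return ((A@k-y)**2).mean()
    s=np.array([451,-279.])
    r=minimize(f,s,method="Nelder-Mead",options=dict(initial_simplex=[s,s+[4,0],s+[0,4]],xatol=.05));print(c,tag,r.x,r.fun)
E
python3 cap.py
```

```text
top 0 [ 452.2468 -279.3072] 16.977971612699996
top now [ 452.1731 -279.1347] 16.7338932993202
scene mask [ 0.45   -0.2868] 61.21176470588235 176.0
scene 0 [ 449.8654 -278.9985] 25.5344300121799
scene now [ 445.5139 -272.7597] 1532.6148743425229
```

Request:
servo_tool(
  increments=[
    [0.0161,0.0288,0,0],
    [0.0161,0.0288,0,0],
    [0.0161,0.0288,0,0],
    [0.0161,0.0288,0,0],
    [0.0161,0.0288,0,0],
    [0.0161,0.0288,0,0],
    [0.0161,0.0288,0,0],
    [0.0161,0.0288,0,0],
    [0,0,0,0],
    [0,0,0,0],
    [0,0,0,0],
  ],
)

```text
time_s: 25.75
eef_pos: [0.4513, -0.2782, 0.1104]
tool_rot: [-3.141, 0.001, -0.783]
wrist_force: [-0.4, -0.0, -3.7]
width: 0.0592
```

```bash
python3 o.py
```

```text
25.75 [ 0.4513 -0.2782  0.1104] [-3.1414e+00  8.0000e-04 -7.8330e-01] [-0.3762 -0.0143 -3.7215] [ 0.0061  0.012  -0.0186] 0.0592
```

Request:
servo_tool(
  increments=[
    [0.0007,0.0007,0.018,0],
    [0,0,0.018,0],
    [0,0,0.018,0],
    [0,0,0.018,0],
    [0,0,0.018,0],
    [0,0,0,0],
    [0,0,0,0],
    [0,0,0,0],
  ],
)

```text
time_s: 26.75
eef_pos: [0.4518, -0.2809, 0.0216]
tool_rot: [-3.142, -0.002, -0.784]
wrist_force: [0.1, -0.1, -2.9]
width: 0.0595
```

```bash
python3 o.py; python3 -c "
from h import *
for c in('top','scene'):
    im=manip.camera(c);cv2.imwrite(f'pics/{c}2.png',im[:,:,::-1])
a=cv2.imread('pics/top2.png')[170:270,310:430];b=cv2.imread('pics/scene2.png')[95:195,165:285]
cv2.imwrite('pics/crop3.png',cv2.resize(np.hstack([a,b]),None,fx=3.3,fy=3.3,interpolation=2))
"
```

```text
26.75 [ 0.4518 -0.2809  0.0216] [-3.1416e+00 -2.0000e-03 -7.8440e-01] [ 0.0771 -0.0908 -2.8832] [-0.0008 -0.0099 -0.0099] 0.0595
```

View pics/crop3.png

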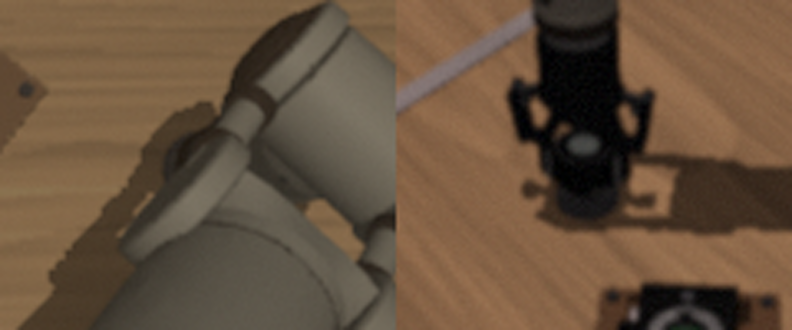

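The scene crop shows the lens (583,145) directly over the cap (588,205), not yet in contact. The measured pose is 1.7 mm off in y, so I'll correct that and lower by feel.

Request:
servo_tool(
  increments=[
    [-0.0015,-0.0009,0.001,0],
    [0,0,0,0],
    [0,0,0,0],
  ],
)

```text
time_s: 27.22
eef_pos: [0.4507, -0.2785, 0.0197]
tool_rot: [3.142, 0.0, -0.784]
wrist_force: [0.2, -0.4, -2.4]
width: 0.0596
```

```bash
python3 o.py; python3 - <<'E'
from h import *
print(proj("scene",[.4514,-.2792,.01]),proj("scene",[.4514,-.2792,.067]))
for i in range(2):
  manip.camera("scene")
  for t in("lens_front","rear_cap"):
    for r in manip.place_of("scene",t):print(t,r["conf"],r["centre"])
E
```

```text
27.225 [ 0.4507 -0.2785  0.0197] [ 3.1416  0.     -0.7844] [ 0.1896 -0.363  -2.3698] [ 0.0148 -0.0126  0.0194] 0.0596
[222.09121234 152.97880298] [221.24623935 139.05718438]
lens_front 0.95 [348.4, 221.1]
lens_front 0.71 [257.8, 335.1]
rear_cap 0.4 [225.0, 154.1]
lens_front 0.69 [348.7, 218.4]
lens_front 0.62 [220.9, 140.1]
rear_cap 0.65 [223.1, 153.6]
rear_cap 0.38 [221.9, 143.0]
```

Request:
servo_tool(
  increments=[
    [0.0008,0,0.0015,0],
    [0,0,0.0015,0],
    [0,0,0,0],
    [0,0,0,0],
  ],
)

```text
time_s: 28.02
eef_pos: [0.4513, -0.2791, 0.0167]
tool_rot: [-3.142, 0.0, -0.784]
wrist_force: [0.6, 0.2, -1.3]
width: 0.0594
```

```bash
python3 o.py
```

```text
28.025 [ 0.4513 -0.2791  0.0167] [-3.1416  0.     -0.7845] [ 0.62    0.1709 -1.3021] [-0.0157  0.0172  0.0084] 0.0594
```

Request:
servo_tool(
  increments=[
    [0,0,0.0008,0],
    [0,0,0.0008,0],
    [0,0,0,0],
  ],
)

```text
time_s: 28.4
eef_pos: [0.4512, -0.2791, 0.015]
tool_rot: [-3.142, 0.0, -0.785]
wrist_force: [0.0, -0.5, -1.7]
width: 0.0592
```

```bash
python3 o.py
```

```text
28.4 [ 0.4512 -0.2791  0.015 ] [-3.1416e+00  1.0000e-04 -7.8450e-01] [ 0.0358 -0.5478 -1.6866] [ 0.0202 -0.0003  0.0027] 0.0592
```

Request:
servo_tool(
  increments=[
    [0,0,0.0007,0],
    [0,0,0.0007,0],
    [0,0,0,0],
  ],
)

```text
time_s: 28.78
eef_pos: [0.4512, -0.2791, 0.0136]
tool_rot: [-3.142, 0.0, -0.784]
wrist_force: [-0.5, -0.4, -2.4]
width: 0.0596
```

```bash
python3 o.py
```

```text
28.775 [ 0.4512 -0.2791  0.0136] [-3.1416e+00  1.0000e-04 -7.8450e-01] [-0.4887 -0.3728 -2.4306] [-0.0731 -0.0143  0.004 ] 0.0596
```

Request:
servo_tool(
  increments=[
    [0,0,0.0007,0],
    [0,0,0.0007,0],
    [0,0,0,0],
  ],
)

```text
time_s: 29.15
eef_pos: [0.4512, -0.2791, 0.0122]
tool_rot: [3.142, 0.0, -0.784]
wrist_force: [0.1, 0.7, -2.5]
width: 0.0594
```

```bash
python3 o.py
```

```text
29.15 [ 0.4512 -0.2791  0.0122] [ 3.1416e+00  2.0000e-04 -7.8450e-01] [ 0.0859  0.671  -2.4758] [-0.0433  0.0109  0.0002] 0.0594
```

The tube is about 3 mm inside the cap without contact. Lowering to the seat.

Request:
servo_tool(
  increments=[
    [0,0,0.0007,0],
    [0,0,0.0007,0],
    [0,0,0.0007,0],
    [0,0,0,0],
  ],
)

```text
time_s: 29.65
eef_pos: [0.4512, -0.279, 0.0101]
tool_rot: [-3.142, 0.0, -0.784]
wrist_force: [0.3, 0.1, -2.8]
width: 0.0595
```

Request:
servo_tool(
  increments=[
    [0,0,0.0007,0],
    [0,0,0.0007,0],
    [0,0,0,0],
  ],
)

```text
time_s: 30.02
eef_pos: [0.4512, -0.2791, 0.0087]
tool_rot: [3.142, 0.0, -0.784]
wrist_force: [0.2, -0.5, -2.2]
width: 0.0592
```

```bash
python3 o.py
```

```text
30.025 [ 0.4512 -0.2791  0.0087] [ 3.1416e+00  2.0000e-04 -7.8440e-01] [ 0.1791 -0.522  -2.1532] [-0.0219  0.0238  0.0228] 0.0592
```

Request:
servo_tool(
  increments=[
    [0,0,0.0005,0],
    [0,0,0,0],
  ],
)

```text
time_s: 30.28
eef_pos: [0.4513, -0.2791, 0.0083]
tool_rot: [-3.142, 0.0, -0.784]
wrist_force: [-0.6, 0.0, -2.5]
width: 0.0594
```

Request:
servo_tool(
  increments=[
    [0,0,0.0005,0],
    [0,0,0,0],
  ],
)

```text
time_s: 30.52
eef_pos: [0.4513, -0.2792, 0.0081]
tool_rot: [3.142, 0.0, -0.784]
wrist_force: [-2.3, 1.8, 2.7]
width: 0.0596
```

```bash
python3 o.py
```

```text
30.525 [ 0.4513 -0.2792  0.0081] [ 3.1415e+00  2.0000e-04 -7.8430e-01] [-2.2535  1.8321  2.6936] [0.3226 0.3788 0.0763] 0.0596
```

The lens seated at the expected height (TCP 8.2 mm), with 2.7 N of light contact. Release and retreat straight up.

Request:
servo_tool(
  increments=[
    [0,0,0,0],
    [0,0,0,0],
    [0,0,0,0],
    [0,0,0,0],
  ],
  gripper=0.066,
  newtons=20,
)

```text
time_s: 31.02
eef_pos: [0.4513, -0.2792, 0.0078]
tool_rot: [-3.142, -0.0, -0.784]
wrist_force: [0.5, -0.6, 0.1]
width: 0.066
```

```bash
python3 o.py
```

```text
31.025 [ 0.4513 -0.2792  0.0078] [-3.1416e+00 -2.0000e-04 -7.8440e-01] [ 0.5059 -0.6051  0.1313] [ 0.0088  0.0015 -0.0007] 0.066
```

Request:
servo_tool(
  increments=[
    [0,0,0,0],
    [0,0,0,0],
    [0,0,0,0],
    [0,0,0,0],
    [0,0,-0.005,0],
    [0,0,-0.015,0],
    [0,0,-0.03,0],
    [0,0,-0.04,0],
    [0,0,-0.04,0],
    [0,0,-0.04,0],
    [0,0,0,0],
  ],
  gripper=0.085,
)

```text
time_s: 32.4
eef_pos: [0.4534, -0.2811, 0.1831]
tool_rot: [-3.142, -0.01, -0.784]
wrist_force: [0.5, -0.6, 0.5]
width: 0.0849
```

```bash
python3 o.py
```

```text
32.4 [ 0.4534 -0.2811  0.1831] [-3.1416 -0.0095 -0.7843] [ 0.4612 -0.5658  0.4774] [-0.0078 -0.0243 -0.0719] 0.0849
```

Request:
servo_tool(
  increments=[
    [0.0028,0.045,0,0],
    [0.0028,0.045,0,0],
    [0.0028,0.045,0,0],
    [0.0028,0.045,0,0],
    [0.0028,0.045,0,0],
    [0,0,0,0],
    [0,0,0,0],
  ],
)

```text
time_s: 33.28
eef_pos: [0.3023, -0.4475, 0.1773]
tool_rot: [-3.141, 0.001, -0.785]
wrist_force: [-0.7, 0.4, -0.1]
width: 0.0849
```

```bash
python3 o.py; python3 -c "
from h import *
for c in('top','scene'):
    im=manip.camera(c);cv2.imwrite(f'pics/{c}3.png',im[:,:,::-1])
a=cv2.imread('pics/top3.png')[130:260,220:420];b=cv2.imread('pics/scene3.png')[110:240,160:360]
cv2.imwrite('pics/crop4.png',cv2.resize(np.hstack([a,b]),None,fx=2,fy=2,interpolation=2))
for c in('top','scene'):
  for t,z in(('lens_front',.054),('tape_roll',0),('rear_cap',0)):
    for r in manip.place_of(c,t):print(c,t,round(r['conf'],2),at(c,r['centre'],z))
"
```

```text
33.275 [ 0.3023 -0.4475  0.1773] [-3.1406e+00  1.2000e-03 -7.8470e-01] [-0.6756  0.414  -0.1114] [ 0.0202  0.0207 -0.0299] 0.0849
top lens_front 0.98 [ 0.45048542 -0.27427673  0.054     ]
top lens_front 0.78 [0.38733925 0.2112744  0.054     ]
top tape_roll 0.8 [0.52309065 0.29804807 0.        ]
top rear_cap 0.54 [ 0.45176388 -0.28643513  0.        ]
scene lens_front 0.77 [0.36533578 0.19283149 0.054     ]
scene lens_front 0.59 [ 0.44470407 -0.27177573  0.054     ]
scene lens_front 0.53 [ 0.73886727 -0.24138728  0.054     ]
scene lens_front 0.5 [0.55313852 0.01023608 0.054     ]
scene lens_front 0.42 [ 0.47603194 -0.23136668  0.054     ]
scene tape_roll 0.98 [0.5202175  0.29322313 0.        ]
scene rear_cap 0.61 [ 4.52126683e-01 -2.64977139e-01  1.11022302e-16]
```

View pics/crop4.png

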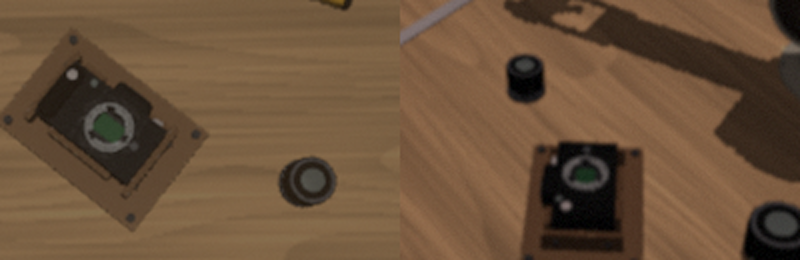

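The crop shows the empty camera mount at (108,127). The lens stands upright in its cap at (308,182) in the top view and (525,78) in the scene view, and the arm is clear of everything. Handing in.

```bash
python3 -c "
from workcell import manip
print(manip.sign_off())"
```

```text
the job is handed in; nothing more can be done
None
```

The lens is off the camera and standing mount down in its rear cap. I handed the job in at about 33 s, with the gripper open and touching nothing.

**Button and turn:** I felt the button in with one fingertip (about 6 N, 12 N once the jaws closed at 32 N). I kept it in while the same grip started the turn. The lens turned about 1.48 rad, where the torque rose at the stop.

**Lift:** The first lifts reached about 5 N and the lens did not rise. I turned about 1° further, briefly reaching 0.46 N m against the stop. I then took off the side load and torque, and it came up at about 5.5 N, settling to 2–3 N once free.

**Placing:** The lens went into the cap with no contact until it seated at the expected height, with under 3 N on it.

**Last checks:** The final pictures show the mount empty and the lens upright in its cap. The tape's measured position was unchanged within a few millimetres of noise. I did not measure the screwdriver or the knife again, but the arm never went near them.

**Disagreements:** The networks' estimates of the lens and cap positions in the last pictures scattered by 5–15 mm. For the final position I relied on the seating height and force and on the pictures.

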